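Move the work lamp to the other folding hook

TASK

The work lamp hangs on one of two swing-out hooks. Swing the other, folded hook fully out, move the lamp over to it so that it hangs there freely by its handle, then fold the emptied hook flat against its board again. Do not drop the lamp.

Things in the scene. Friction and masses are not known exactly. Their poses are not given: they have to be found in the camera images.
- lamp: LED work lamp, 0.25 kg: white cylinder with black rims, 66 mm across, under a yellow arch handle (62 wide, top bar 10 thick, 16 along x) with a ribbed 24 x 24 mm grip block on top, z 10 to 47 mm. Origin: middle of the top bar's underside, which rests on the hook; z up, y across the arch. Opening 46 wide (y), z -64 to 0, the hook passes through along x; foot at z -144.
- full_stand: Fixed upright board whose red hook holds the lamp at the start. Origin on the table under the board's middle; front faces -x, y along the board, z up. Board 12 mm thick, 170 wide, top edge at z 180; foot plate x -45 to 95, 10 high. The hook's vertical hinge pin is at x -22, y -55 mm (hinge knuckle 20 mm across, bracket below it up to z 190).
- free_stand: The other fixed board, with an empty red hook that is folded at the start; same build, frame and sizes as full_stand.
- full_hook (a joint): Angle of full_stand's hook, rad: 0 folded along the stand's +y, 1.571 (stop) square out to its -x; counterclockwise from above. Bar 10 mm thick, z 190 to 206 (above the board's top edge), 115 long from the pin, last 10 mm a lip up to z 220; the lamp sits 25 to 90 mm from the pin. Stiff hinge (0.12 N m): push it sideways with closed fingers, it stays where left.
- free_hook (a joint): Angle of free_stand's hook; same bar and meaning as full_hook.
Things that resemble listed ones, but are neither listed nor needed, are in the scene too. Leave any purple look-alike of the lamp alone.

How it is judged (in metres and radians):
On the way, in this order (a step that is already met when the one before it is completed fails the run):
1. the folded hook is swung out (past 1.3 rad) (value of joint free_hook above 1.3 rad), for 0.2 s.
2. the lamp hangs on that hook, let go (value of joint free_hook above 1.25 rad and contact force between lamp and free_stand above 0.8 N and contact force between lamp and the fingers below 0.2 N and x of lamp in the frame of free_stand between -0.135 and -0.03 m and height (world z) of lamp above 0.195 m and angle between lamp's own z axis and vertical below 0.35 rad), for 0.2 s.
3. the emptied hook is folded flat (below 0.2 rad) (value of joint full_hook below 0.2 rad), for 0.2 s.
At the end, for the whole second after the job is handed in: The lamp hangs by its handle on the hook that was folded at the start (handle on the bar between pin and lip, origin 195 to 230 mm above the table, tilted less than 20 degrees, at rest, not held); that hook stands out past 1.25 rad; the other hook is folded to less than 0.2 rad (value of joint free_hook above 1.25 rad and value of joint full_hook below 0.2 rad and contact force between lamp and free_stand above 0.8 N and x of lamp in the frame of free_stand between -0.135 and -0.03 m and height (world z) of lamp between 0.195 and 0.23 m and angle between lamp's own z axis and vertical below 0.35 rad and linear speed of lamp below 0.05 m/s); the robot touches nothing.
It fails at once if the lamp is dropped or knocked over (height (world z) of lamp below 0.12 m or angle between lamp's own z axis and vertical above 1 rad).
It also fails if it takes over 64 s, if anything falls off the work surface, if the arm or the gripper's body presses on something with over 40 N, if the wrist force passes 120 N, or if a joint passes its speed limit or range.

ROBOT

A 6-joint arm with a two-finger parallel gripper is mounted at the origin on a cart in front of the work surface, level with it; the furniture and walls round the work are solid. World frame = base frame: x ahead of the robot, y to its left, z up, the work surface at z = 0. Lengths are in mm, angles in rad, forces in N, time in s.
With the tool pointing down it reaches from about 300 to 875 mm from the base axis. Payload 4.2 kg.
Tool frame: the origin (TCP) lies on the centre line of the jaws, within the pads' length; the fingertips stand 25 mm ahead of it and the grasp point (between the pads) lies 6 mm ahead of it; z points along the fingers, y is the line along which they close (so a half turn about z gives the same grasp; the last joint's range is limited). The gripper opens to 85 mm and grips with 20 to 120 N. Pads are 22 mm wide; open, the fingers measure 114 mm over their backs; the gripper's body (76 mm by 85 mm) begins 54 mm behind the grasp point. The pads swing forward as they close: fully open they stand 13 mm farther back than shut.
Start: joints at [-1.197, 0.32, 1.565, -0, 1.257, -0.02], TCP at [220.631, -531, 256.338] pointing down, gripper open.
Joint ranges: [-3.11, 3.11], [-0.84, 2.01], [0.21, 2.61], [-1.34, 4.49], [0.05, 2.63], [-2.56, 2.56]. Speed limits (rad/s): [2.57, 2.57, 3.14, 3.14, 3.14, 3.14].

INTERFACE

Orientations are given as a rotation vector (axis times angle).
In Python, from workcell import ctrl gives the robot as it stands. Calls block until the motion is done:
- ctrl.move_to(position, orientation): joint-space move of the TCP to a pose.
- ctrl.line_to(position, rot=None, rate=150, stop_force=None): straight line of the TCP; rot=None keeps the orientation; rate is the mean speed in mm/s. With stop_force (N) it stops when the force on the tool has changed by that much, and returns True; else False.
- ctrl.movej(angles): joint-space move.
- ctrl.grip(opening, grip_force=None): finger opening in mm; grip_force is the grip in N (None keeps the last); returns when the fingers have stopped.
- ctrl.dwell(seconds).
- ctrl.ik(position, orientation): joint angles nearest the present ones, or None.
- ctrl.observe(): the state.
- ctrl.read_camera(name): name is "side" or "top"; returns the picture (384x512x3 uint8, red, green, blue); there is no depth.
- ctrl.camera_params(name): a dict with "vfov" (degrees; the focal length in pixels is half the picture's height over the tangent of half this angle, whatever the lens; pixels are square), "cx", "cy" (the principal point, pixels), "rvec" (rotation vector, rad) and "tvec" (3), from world to camera coordinates, as OpenCV has them. Camera axes: x right, y down, z forward; pixel columns grow to the right and rows downward; lengths in mm; the calibration is good to about 2 mm. A picture is of the moment at which its call begins. camera_params takes no time and is no camera call.
A pose or a line that the arm cannot do raises ctrl.PlanningError and nothing moves.
- ctrl.hand_in(): hands the job in; it is judged then, once.
Trained networks look in the newest picture that a camera, given by its name, has taken for a name from the list of things; names that differ only in an ending like _2 or _b are one class to them, and where a whole thing is asked for, a point or a joint stands for the part that bears it (a point fixed in the world has none). Each returns a list of dicts, best first, with "confidence" (0 to 1); they miss things now and then, are a little off and sometimes report something else, mostly with a low value. They report only what shows in the picture. A call takes as long as a camera call. They do not tell look-alikes from the thing itself.
- ctrl.recognise(camera, name): "location" ([x, y, z] in mm, in world coordinates, good to about 4 mm: the middle of the surface that is visible of it).
The state is a dict: "time": time; "joint_positions": joint angles; "joint_vel": joint speeds; "tau": joint torques, N m; "tcp_pos": TCP position; "eef_rot": TCP orientation; "ft_force": force on the tool from outside, world axes, zero at the start; "moment": the same for the moment, N m; "width": finger opening in mm; "grip_force": force on a finger pad.
Only numpy, scipy, OpenCV 4.12 (cv2) and the standard library are available. Lean on these libraries where they do the work, as an engineer would, in place of code of your own. Each camera call takes 0.05 s, during which the arm holds its last target. There are 200 camera calls.

## Working session

There is one attempt and no reset: what is moved stays moved. The work goes in short steps, each a Python script; the robot and the scene stay as the last script left them, time stands still between calls to the robot, and variables do not carry over. Pictures are saved under pics/ and viewed, at most 10 in all, crops included, and the job is handed in when it is done.

```bash
mkdir -p pics
python3 - <<'E'
from workcell import ctrl
import cv2,numpy as np
ims=[]
for c in("side","top"):
    im=ctrl.read_camera(c); cv2.imwrite(f"pics/{c}0.png",im[:,:,::-1])
    p=ctrl.camera_params(c); print(c,p)
    R=cv2.Rodrigues(np.array(p["rvec"],float))[0]; print("pos",-R.T@np.array(p["tvec"]))
    for n in("lamp","full_stand","free_stand","full_hook","free_hook"):
        print(c,n,[(np.round(d["location"]).tolist(),round(d["confidence"],2)) for d in ctrl.recognise(c,n)])
print(ctrl.observe())
E
```

```text
side {'vfov': 49.41173569636149, 'cx': 256.8094458660514, 'cy': 188.11644400649183, 'rvec': array([ 1.24305938,  1.97434229, -1.16048762]), 'tvec': array([ 258.61268881, -103.64289407, 1426.44787369])}
pos [1274.46411241  336.68049218  612.17920663]
side lamp [([367.0, -297.0, 80.0], 0.89), ([575.0, -210.0, 210.0], 0.73), ([721.0, -290.0, 76.0], 0.66)]
side full_stand [([638.0, -142.0, 69.0], 0.63)]
side free_stand [([649.0, 206.0, 66.0], 0.86)]
side full_hook [([591.0, -209.0, 207.0], 0.52)]
side free_hook [([622.0, 204.0, 205.0], 0.91)]
top {'vfov': 52.52290081024543, 'cx': 254.55396336353343, 'cy': 188.65403669623296, 'rvec': array([ 2.15481334, -2.19744213,  0.06623456]), 'tvec': array([ -25.24302856,  535.11749013, 1311.42288072])}
pos [ 434.41617632  -53.74373863 1347.29807656]
top lamp [([562.0, -210.0, 145.0], 0.92), ([364.0, -301.0, 78.0], 0.82), ([326.0, -205.0, 77.0], 0.67)]
top full_stand [([630.0, -136.0, 11.0], 0.92), ([584.0, -210.0, 204.0], 0.47)]
top free_stand [([641.0, 188.0, 17.0], 0.68)]
top full_hook [([582.0, -211.0, 206.0], 0.71)]
top free_hook [([616.0, 190.0, 207.0], 0.67)]
{'time': 0.6, 'joint_positions': array([-1.19699805e+00,  3.19563703e-01,  1.56450131e+00, -2.86550494e-05,
        1.25739284e+00, -1.99977874e-02]), 'joint_vel': array([-0.00015063, -0.0004137 , -0.00025485,  0.00021645, -0.00031052,
        0.00031829]), 'tau': array([ 2.11557795e-03, -4.15169585e+01, -2.34322089e+01,  1.60780019e-04,
        3.24297525e-04,  6.89287518e-06]), 'tcp_pos': array([ 220.62339792, -530.99974515,  256.35830002]), 'eef_rot': array([ 3.08075365e+00,  6.14570966e-01, -4.88901915e-06]), 'ft_force': array([ 0.0633063 , -1.08978168,  0.27806482]), 'moment': array([0.05497768, 0.0332676 , 0.01443008]), 'grip_force': 0.0, 'width': 85.44682219476455}
```

View pics/side0.png

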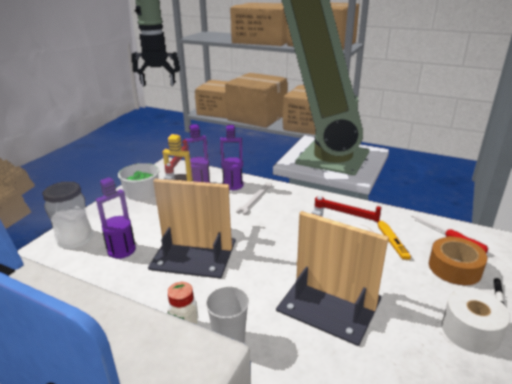

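View pics/top0.png

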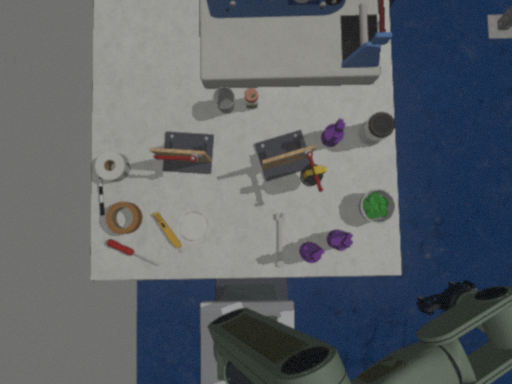

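The yellow-handled lamp is at side (177,150) and top (313,172). The things that could be mistaken for it are all purple: side (117,220), (197,155), (232,160); top (333,133), (312,252), (340,240). I choose the yellow one, on the red hook of the stand at top (287,155). The free stand is at top (187,152) with its hook folded. Next is a close crop and fits of the hook and board edges.

```bash
cat > h.py <<'E'
from workcell import ctrl
import cv2,numpy as np
from scipy.spatial.transform import Rotation as Ro
def cam(c):
    p=ctrl.camera_params(c); R=cv2.Rodrigues(np.array(p["rvec"],float))[0]; t=np.array(p["tvec"],float)
    f=192/np.tan(np.radians(p["vfov"]/2)); K=np.array([[f,0,p["cx"]],[0,f,p["cy"]],[0,0,1]]); return K,R,t
def plane(c,uv,z):
    K,R,t=cam(c); uv=np.atleast_2d(np.array(uv,float)); o=-R.T@t
    d=(R.T@np.linalg.inv(K)@np.c_[uv,np.ones(len(uv))].T).T
    return (o+d*((z-o[2])/d[:,2])[:,None])[:,:2]
def proj(c,P):
    K,R,t=cam(c); q=(K@(R@np.atleast_2d(P).T+t[:,None])).T; return q[:,:2]/q[:,2:]
def rot(yaw): # tool down, tool y (closing line) along world direction yaw+90deg
    return (Ro.from_euler('z',yaw)*Ro.from_euler('x',np.pi)).as_rotvec()
E
python3 - <<'E'
from h import *
im=cv2.imread("pics/top0.png"); hsv=cv2.cvtColor(im,cv2.COLOR_BGR2HSV)
red=((hsv[...,0]<7)|(hsv[...,0]>173))&(hsv[...,1]>140)&(hsv[...,2]>60)
wood=(hsv[...,0]>9)&(hsv[...,0]<22)&(hsv[...,1]>70)&(hsv[...,2]>120)
yel=(hsv[...,0]>21)&(hsv[...,0]<33)&(hsv[...,1]>140)
def fit(m,roi,z,n):
    u0,v0,u1,v1=roi; v,u=np.nonzero(m[v0:v1,u0:u1]); P=plane("top",np.c_[u+u0,v+v0],z)
    c=P.mean(0); w=np.linalg.svd(P-c)[2][0]; s=(P-c)@w
    print(n,len(P),c.round(1),"dir",np.degrees(np.arctan2(w[1],w[0])).round(1),"ends",(c+w*s.min()).round(1),(c+w*s.max()).round(1))
for n,r in(("free",(140,125,225,180)),("full",(250,125,332,195))):
    fit(red,r,206,n+" red"); fit(wood,r,180,n+" wood")
fit(yel,(295,155,332,195),47,"yel")
fit(yel,(295,155,332,195),10+206,"yel216")
def cr(f,x0,y0,x1,y1,s): return cv2.resize(cv2.imread(f)[y0:y1,x0:x1],None,fx=s,fy=s,interpolation=cv2.INTER_CUBIC)
a=cr("pics/top0.png",140,120,340,195,4); b=cr("pics/side0.png",140,120,240,190,4); c=cr("pics/side0.png",295,185,395,255,4)
cv2.imwrite("pics/crop.png",np.vstack([a,np.hstack([b,c])]))
E
```

```text
free red 105 [618.8 200.2] dir -93.5 ends [622.3 255.8] [614.9 136.5]
free wood 156 [642.6 193.1] dir -94.4 ends [649.1 278.1] [636.4 113.3]
full red 53 [ 562.4 -216.9] dir -163.2 ends [ 615.8 -200.8] [ 515.  -231.3]
full wood 175 [ 625.6 -141.3] dir -74.9 ends [604.9 -64.4] [ 647.4 -222.6]
yel 119 [ 588.9 -240. ] dir -76.8 ends [ 580.1 -202.5] [ 596.9 -273.9]
yel216 119 [ 568.9 -215.8] dir -76.8 ends [ 561.2 -183.1] [ 575.7 -245.2]
```

View pics/crop.png

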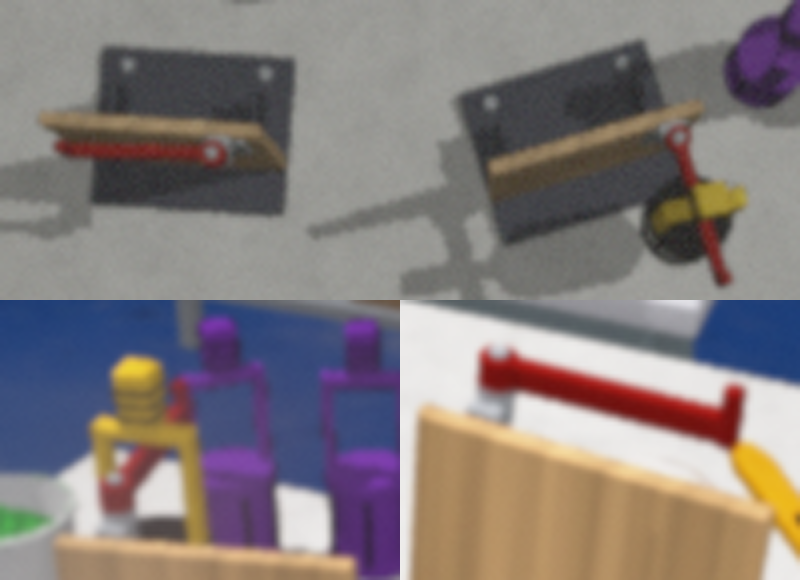

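The crop confirms the choice: the yellow arch lamp hangs on the red hook (grip block at side ≈(174,136)), and the purple ones stand on the table. The free stand's hook is folded, pin cap at top ≈(193,158). Now I triangulate pins and tips and check the projections.

Run:
```python
from h import *
def tri(a,b):
    P=[]
    for c in("top","side"):
        K,R,t=cam(c); P.append(K@np.c_[R,t])
    X=cv2.triangulatePoints(P[0],P[1],np.array(a,float),np.array(b,float))[:,0]; return X[:3]/X[3]
T={"full_pin":((310,153.75),(168.75,164.5)),"full_tip":((320.5,188.5),(185,141.5)),"free_pin":((193.25,157.9),(319.5,197.5)),"free_tip":((155.5,156.5),(378.5,207.5)),"grip":((324.5,169),(174.5,136))}
for k,(a,b) in T.items():
    X=tri(a,b); print(k,X.round(1),"err",np.abs(proj("top",X)-a).max().round(1),np.abs(proj("side",X)-b).max().round(1),"top@z",plane("top",a,X[2]).round(1))
print(ctrl.ik([560,150,260],rot(-.07)),ctrl.ik([560,-200,260],rot(.27)))
```

```text
full_pin [ 619.1 -202.1  208.7] err 0.5 0.7 top@z [[ 620.2 -203.7]]
full_tip [ 515.4 -228.6  218.5] err 0.4 0.5 top@z [[ 516.1 -229.8]]
free_pin [614.7 142.9 208.6] err 0.5 0.7 top@z [[615.2 141.4]]
free_tip [619.8 252.7 218.3] err 0.6 0.9 top@z [[620.2 250.9]]
grip [ 563.5 -229.5  251.4] err 2.8 3.7 top@z [[ 568.8 -237.7]]
[0.24187577 0.32488282 1.54728351 0.         1.26942633 1.88267209] [-3.62364489e-01  3.48494703e-01  1.51188314e+00 -8.88178420e-16
  1.28121481e+00  9.38431838e-01]
```

```bash
cat > swing.py <<'E'
from h import *
def swing(pin,base,side,qs,r=80,d=17,d0=32,z=222,zh=290):
    """push hook through angles qs; side=-1: finger on its clockwise side, +1: counterclockwise"""
    def pose(q,dd,zz):
        a=base+q; u=np.array([np.cos(a),np.sin(a)]); n=side*np.array([-u[1],u[0]])
        return [*(pin+r*u+dd*n),zz],rot(a-np.pi/2)
    ctrl.grip(0,30)
    ctrl.move_to(*pose(qs[0],d0,zh))
    p,o=pose(qs[0],d0,z)
    print("down",ctrl.line_to(p,o,stop_force=15))
    for q in qs:
        p,o=pose(q,d,z); hit=ctrl.line_to(p,o,rate=90,stop_force=12)
        if hit: print("stop at",q); break
    print(ctrl.observe()["ft_force"])
    p,o=pose(q,d0,z); ctrl.line_to(p,o); p[2]=zh; ctrl.line_to(p,o)
E
python3 - <<'E'
from swing import *
swing(np.array([615,142.]),np.radians(86.8),-1,np.arange(0,1.56,.17))
print(ctrl.observe()["time"])
ctrl.move_to([430,0,330],rot(0.3))
ims=[]
for c in("side","top"):
    im=ctrl.read_camera(c)[:,:,::-1]; cv2.imwrite(f"pics/{c}1.png",im)
    print(c,[(np.round(d["location"]).tolist(),round(d["confidence"],2)) for n in("lamp","free_hook") for d in ctrl.recognise(c,n)])
f=lambda n,x0,y0,x1,y1:cv2.resize(cv2.imread(n)[y0:y1,x0:x1],None,fx=4,fy=4,interpolation=cv2.INTER_CUBIC)
cv2.imwrite("pics/c1.png",np.vstack([f("pics/top1.png",140,125,340,200),np.hstack([f("pics/side1.png",140,120,240,190),f("pics/side1.png",290,160,390,230)])]))
print(ctrl.observe()["time"])
E
```

```text
down False
[0.34213791 1.80842279 0.22666822]
9.025
side [([369.0, -296.0, 82.0], 0.91), ([573.0, -210.0, 210.0], 0.83), ([720.0, -288.0, 78.0], 0.7), ([334.0, -208.0, 78.0], 0.61), ([577.0, 152.0, 207.0], 0.56)]
top [([699.0, -287.0, 77.0], 0.92), ([362.0, -300.0, 77.0], 0.88), ([329.0, -208.0, 77.0], 0.69), ([567.0, 145.0, 207.0], 0.71)]
10.1917
```

View pics/c1.png

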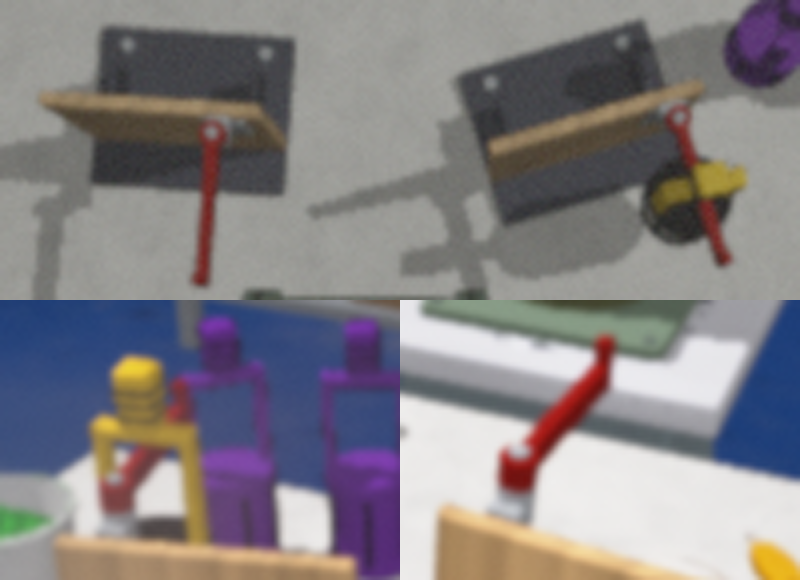

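The free hook is now square out, from (193,157) to (190,195) in the top picture. The lamp hangs unmoved; its grip block is at top ≈(317.5,169.5) and side ≈(174.5,136).

Run:
```python
from h import *
def tri(a,b):
    P=[]
    for c in("top","side"):
        K,R,t=cam(c); P.append(K@np.c_[R,t])
    X=cv2.triangulatePoints(P[0],P[1],np.array(a,float),np.array(b,float))[:,0]; return X[:3]/X[3]
# side crop: block visible part centre local (138,90)/4 -> z mid; top-face centre local(138,65)
print("grip",tri((317.5,169.5),(174.5,137)), plane("top",(317.5,169.5),253),plane("side",(174.5,136.5),253))
print("freetip",tri((190.3,194.5),(290+205/4,160+42/4)))
# expected projections for lamp at s along hook
for s in(45,55,65):
    p=np.array([619.5,-202.5])+s*np.array([-.967,-.257])
    print(s,p,proj("side",[[*p,253],[*p,216]]).round(1).tolist(),proj("top",[[*p,253]]).round(1).tolist())
im=cv2.imread("pics/side1.png"); h=cv2.cvtColor(im,cv2.COLOR_BGR2HSV); m=(h[...,0]>17)&(h[...,0]<35)&(h[...,1]>130)&(h[...,2]>70)
for v in range(132,170,2):
    u=np.nonzero(m[v,155:200])[0]+155
    print(v,u.min() if len(u) else None,u.max() if len(u) else None,end=" | ")
```

```text
grip [ 567.33482346 -217.23618071  251.52882966] [[ 567.58950801 -217.65395461]] [[ 567.64987234 -216.02178539]]
freetip [505.52588096 151.98982642 217.22710996]
45 [ 575.985 -214.065] [[173.0, 137.9], [174.8, 153.0]] [[316.1, 166.6]]
55 [ 566.315 -216.635] [[174.6, 136.3], [176.3, 151.2]] [[317.2, 170.0]]
65 [ 556.645 -219.205] [[176.2, 134.6], [177.8, 149.5]] [[318.2, 173.3]]
132 None None | 134 None None | 136 170 178 | 138 169 179 | 140 169 179 | 142 170 178 | 144 171 175 | 146 174 176 | 148 171 177 | 150 164 180 | 152 163 187 | 154 164 187 | 156 164 188 | 158 165 188 | 160 165 188 | 162 165 188 | 164 187 188 | 166 187 189 | 168 187 189 |
```

Run:
```python
from h import *
import sys
y=np.radians(14); ctrl.grip(65,40)
g=np.array([567.3,-217.0]); o=rot(y)
ctrl.move_to([*g,320],o)
print("hit",ctrl.line_to([*g,243],rate=120,stop_force=10))
ctrl.grip(0,45); s=ctrl.observe(); print(s["width"],s["grip_force"],s["tcp_pos"])
if not 18<s["width"]<30: sys.exit("bad grasp")
ctrl.line_to([*g,273],rate=80); s=ctrl.observe(); print(s["width"],s["ft_force"])
u=np.array([-.969,-.248])
print("hit",ctrl.line_to([*(g+112*u),273],rate=100,stop_force=12)); s=ctrl.observe(); print(s["width"],s["ft_force"],s["time"])
for c in("side","top"): cv2.imwrite(f"pics/{c}2.png",ctrl.read_camera(c)[:,:,::-1])
f=lambda n,x0,y0,x1,y1:cv2.resize(cv2.imread(n)[y0:y1,x0:x1],None,fx=4,fy=4,interpolation=cv2.INTER_CUBIC)
cv2.imwrite("pics/c2.png",f("pics/side2.png",120,70,300,200))
```

```text
hit False
23.604741991378923 45.84336698055267 [ 567.61089041 -217.36522651  243.81436315]
23.372782143539496 [ 0.0482677   0.33312746 -2.18741938]
hit False
23.737500766706813 [ 0.28459492  0.32249869 -2.24141974] 14.8583
```

View pics/c2.png

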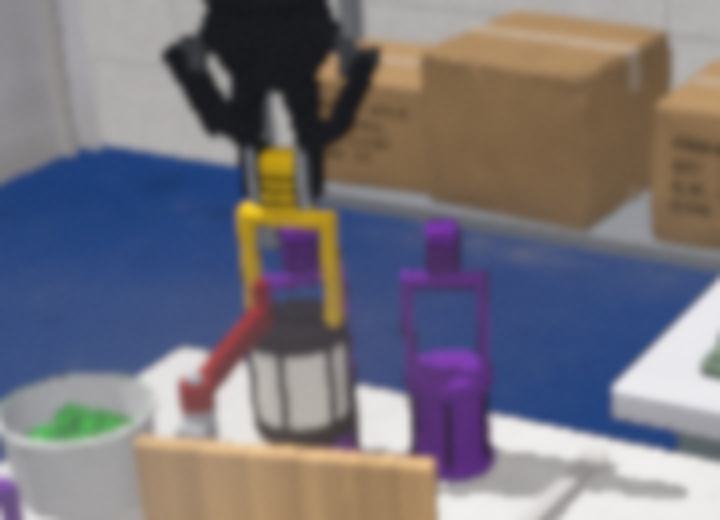

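The lamp is held upright (block at crop (277,178)) and is clear of the red hook, whose tip is at (262,290). I carry it to the free hook.

Run:
```python
from h import *
pin=np.array([615,142.]); u=np.array([np.cos(np.radians(174.8)),np.sin(np.radians(174.8))]); o=rot(np.radians(-5.2))
ctrl.line_to([*(pin+175*u),273],o,rate=150)
s=ctrl.observe(); print(s["width"],s["ft_force"],s["tcp_pos"])
print("hit in",ctrl.line_to([*(pin+60*u),273],rate=90,stop_force=5)); s=ctrl.observe(); print(s["ft_force"])
print("hit down",ctrl.line_to([*(pin+60*u),240],rate=25,stop_force=3)); s=ctrl.observe(); print(s["ft_force"],s["tcp_pos"],s["time"])
for c in("side","top"): cv2.imwrite(f"pics/{c}3.png",ctrl.read_camera(c)[:,:,::-1])
f=lambda n,x0,y0,x1,y1:cv2.resize(cv2.imread(n)[y0:y1,x0:x1],None,fx=4,fy=4,interpolation=cv2.INTER_CUBIC)
cv2.imwrite("pics/c3.png",f("pics/side3.png",270,110,420,240))
```

```text
23.27117472838213 [ 0.67691974  0.22644093 -1.83826343] [440.75817942 157.52209458 272.99393014]
hit in False
[-0.14623933  0.58706475 -2.92872734]
hit down True
[-0.70707956  0.4605803   5.61324211] [555.16042773 147.41410361 243.7605733 ] 20.275
```

View pics/c3.png

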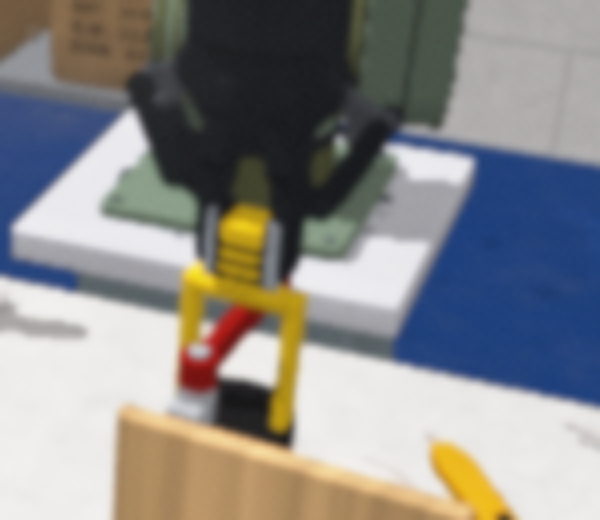

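Run:
```python
from swing import *
ctrl.grip(60); s=ctrl.observe(); print(s["width"],s["ft_force"])
p=list(s["tcp_pos"]); p[2]=330; ctrl.line_to(p,rate=120); ctrl.dwell(.3)
swing(np.array([619.5,-202.5]),np.radians(104.3),1,np.arange(1.57,-.02,-.17))
p=list(ctrl.observe()["tcp_pos"]); ctrl.move_to([420,-60,340],rot(.3)); ctrl.dwell(.3)
for c in("side","top"): cv2.imwrite(f"pics/{c}4.png",ctrl.read_camera(c)[:,:,::-1])
f=lambda n,x0,y0,x1,y1:cv2.resize(cv2.imread(n)[y0:y1,x0:x1],None,fx=4,fy=4,interpolation=cv2.INTER_CUBIC)
cv2.imwrite("pics/c4.png",np.vstack([f("pics/top4.png",140,125,340,200),np.hstack([f("pics/side4.png",140,145,240,215),f("pics/side4.png",290,150,390,220)])]))
print(ctrl.observe()["time"],ctrl.observe()["ft_force"])
```

```text
59.50681936342731 [ 0.19870672 -0.43599506 -0.43946517]
down False
[-0.25026351  0.23474428 -0.52510021]
30.5583 [-0.1201723  -0.61625654 -0.38216478]
```

View pics/c4.png

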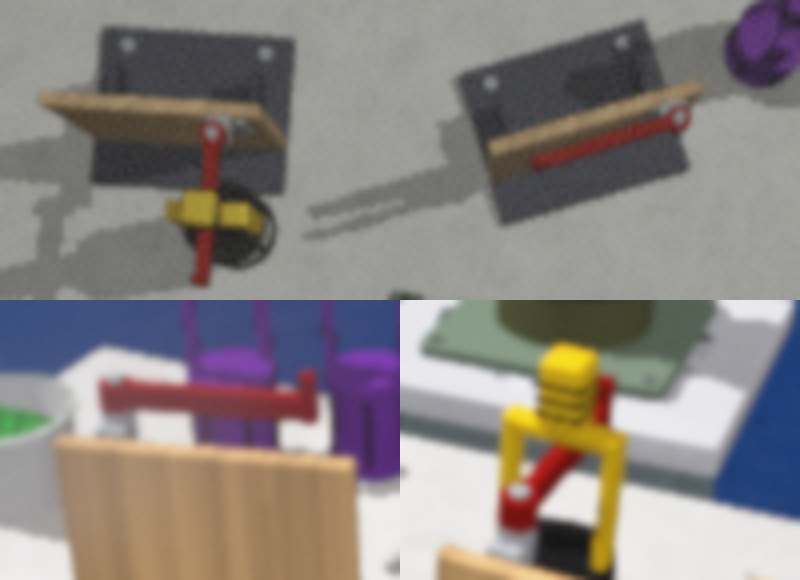

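The lamp hangs upright on the free hook (grip at side crop (568,385)), between pin and lip. The emptied hook runs from (680,117) to (540,163), about 3° off its board's edge, so it is folded to about 0.05 rad.

```bash
python3 -c "
from workcell import ctrl
print(ctrl.hand_in())"
```

```text
the job is handed in; nothing more can be done
None
```

I handed the job in after about 31 s of robot time, with no verdict shown: the lamp hangs freely on the hook that was folded, now swung out to about 1.54 rad, and by the last picture the emptied hook is folded to about 0.05 rad.

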